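# Hold the nut grinder's lid at the half-way pulse mark

## Task

Lower the grinder's lid into the grinder's mouth, its two lugs down through the two notches until it is fully home, then twist it clockwise against the spring until the bar handle points at the half-way mark, the single thick rib. Stop there, short of the lock click, and finish while still gripping the lid at the mark, as the spring would turn it back. Leave the bowl, mug, jar and spatula alone.

Things in the scene. Friction and masses are not known exactly. Their poses are not given: they have to be found in the camera images.
- lid: White round plastic lid with black bar handle, about 250 g, standing right way up on the bench. Origin: centre of its underside, z up, x along the bar. Plug of diameter 83 and height 18, above it a flange of diameter 106 (height 18 to 24), above that the bar. A thin black rib on the flange extends the bar line at each end. Half a turn about z gives the same fit.
- lid_handle (a point): Centre of the lid's bar handle, 43 above the lid's origin. The bar is 70 long (along the lid's x), 20 wide (y) and 38 tall: it rises from the flange, 24 above the lid's origin, to 62.
- lug (a point): Centre of one of the lid's two lugs; the other is opposite it. They stand out from the plug below the two ends of the bar (lid's +x and -x), reach 50 from the axis, are 14 wide, and span heights 2 to 10 above the lid's origin.
- grinder: Fixed round steel nut grinder, diameter 144 (black foot 164), height 120. Origin: centre of its underside, z up along the mouth's axis, the notches on its +x and -x. The lid enters with its x along the grinder's x, either way round, until its flange rests on the rim: the lid's origin is then 102 above this origin. Double thin ribs 90 degrees clockwise from the notches mark the lock.
- mouth (a point): Centre of the grinder's round mouth, diameter 88, at the top face of the flat aluminium rim, 120 above the bench. The rim is 6 thick; once twisted, the lugs run under it with 2 play in height and the lid cannot lift out.
- notch (a point): One of the two notches in the rim (on the grinder's +x; the other opposite), point 49 from the axis at rim height. Each is 22 wide and reaches 54 from the axis; a small round stud on the rim just outside marks it.
- half_mark: Half-way mark, fixed to the grinder: single thick black ribs, 13 x 5, on the rim 56 to 69 from the axis, on two opposite sides, 45 degrees clockwise (from above) from the notches. Origin on the mouth's axis at rim height; its x passes through both ribs. The lid is at the mark when its x lies along this x, either way round.
- collar (a joint): Hidden sprung collar under the rim, pushed by the lugs: rad, 0 at rest, grows clockwise, stop at 1.5. The lugs meet it after about 0.1 of twist; at the half-way mark it reads about 0.68. Its spring turns the lid back with 0.08 N m at 0, 0.22 N m at the mark. A spring ball clicks over a lug from about 1.07; beyond 1.0 counts as going on to the lock.
- bowl: Steel mixing bowl, 150 across, 60 tall; bystander. Origin: centre of its underside.
- beaker: Steel mug, 76 across, 85 tall; bystander. Origin: centre of its underside.
- jar: Glass jar with steel cap, 66 across, 85 tall; bystander. Origin: centre of its underside.
- spatula: Black-handled spatula lying flat on the bench; bystander.
Not all that is in view belongs to the job. What is shaped like the lid but brown or orange is not meant.

How it is judged (in metres and radians):
On the way:
1. the lid is home in the mouth, lugs down through the notches, not yet twisted (z of lid in the frame of grinder between 0.098 and 0.105 m and horizontal distance between lid and mouth below 0.006 m and angle between lid's own z axis and vertical below 0.08 rad and value of joint collar below 0.25 rad), for 0.1 s.
At the end, for the whole second after the job is handed in: Lid seated (6 mm of the axis, 3 mm of seated height, tilt under 0.08 rad), bar within 0.15 rad of the half-way mark, sprung collar at 0.45 to 0.9 rad, lid still, fingers gripping it with over 2 N (angle between the x axis of lid and the x axis of half_mark, either way round below 0.15 rad and value of joint collar between 0.45 and 0.9 rad and z of lid in the frame of grinder between 0.098 and 0.105 m and horizontal distance between lid and mouth below 0.006 m and angle between lid's own z axis and vertical below 0.08 rad and angular speed of lid below 0.15 rad/s and contact force between the fingers and lid above 2 N); the arm keeps its last pose, push and grip.
It fails at once if the lid is twisted on to the lock click (value of joint collar above 1 rad).
It fails at once if a bystander is pushed more than 40 mm away (distance of any of bowl, beaker, jar, spatula from where it was at the start of the episode above 0.04 m).
It also fails if it takes over 48 s, if anything falls off the work surface, if the arm or the gripper's body presses on something with over 40 N, if the wrist force passes 120 N, or if a joint passes its speed limit or range.

## Robot

A 6-joint arm with a two-finger parallel gripper is mounted at the origin on the work surface. World frame = base frame: x ahead of the robot, y to its left, z up, the work surface at z = 0. Lengths are in mm, angles in rad, forces in N, time in s.
With the tool pointing down it reaches from about 275 to 725 mm from the base axis. Payload 15.9 kg.
Tool frame: the origin (TCP) lies at the very end of the fingers, on their centre line; the grasp point (between the pads) lies 19 mm behind it; z points along the fingers, y is the line along which they close (so a half turn about z gives the same grasp; the last joint's range is limited). The gripper opens to 85 mm and grips with 20 to 120 N. Pads are 22 mm wide; open, the fingers measure 114 mm over their backs; the gripper's body (76 mm by 85 mm) begins 54 mm behind the grasp point. The pads swing forward as they close: fully open they stand 13 mm farther back than shut.
Start: joints at [1.267, 0.213, -0.034, 1.323, 0, 1.571], TCP at [149.568, 477.09, 231.306] pointing down, gripper open.
Joint ranges: [-2.98, 2.98], [-0.74, 1.72], [-1.14, 1.35], [-2.1, 2.04], [-1.57, 1.44], [-3.14, 3.14]. Speed limits (rad/s): [1.89, 1.89, 2.39, 2.57, 3.14, 3.14].

## Interface

Orientations are given as a unit quaternion [w, x, y, z].
In Python, from workcell import bot gives the robot as it stands.
- The arm moves only by the shell command python3 -m pendant 'ROWS'. ROWS is text: rows parted by semicolons, each of 5 numbers parted by spaces: the closure, from -1 (fully open) to 1 (shut), so that 0 is half open, then the shift along the tool's x, y, z in mm, then the turn about the tool's z in units of 8 degrees (1.0 is 8 degrees). A call has 1 to 12 rows; each row is the pose to reach, as a shift and turn from the pose commanded when the call began, along the tool's axes at that moment; what a row does not reach only later rows make up. A row lasts 1/10 s, in which the tool goes at most 50 mm and 8.59 degrees, less where a joint would pass 70% of its speed; a pose out of reach is approached as far as the arm can. A call with a gripper value outside its range is refused whole. The fingers move at their own pace and stop on an object; the grip force is fixed at half the most. Time passes only in rows, so rows that repeat a pose let the fingers close. It gives the time, the measured TCP pose, the force, the opening and the grip force at its end, in the units of the state.
- bot.observe(): the state, without advancing time (a new reading comes with each control period).
- bot.read_camera(name): name is "scene" or "top"; returns (picture, depth): 384x512x3 uint8, blue, green, red; 384x512 float32, mm along the optical axis (not along the pixel's ray), 0 where there is no reading.
- bot.camera_model(name): a dict with "fx", "fy", "cx", "cy" (pixels), "cam_to_world" (4x4, takes a point from camera to world coordinates). Camera axes: x right, y down, z forward; pixel columns grow to the right and rows downward; lengths in mm; the calibration is good to about 2 mm. A picture is of the moment at which its call begins. camera_model takes no time and is no camera call.
- bot.close_job(): hands the job in; it is judged then, once.
The state is a dict: "t": time; "q": joint angles; "dq": joint speeds; "joint_torque": joint torques, N m; "position": TCP position; "eef_rot": TCP orientation; "contact_force": force on the tool from outside, world axes, zero at the start; "ft_torque": the same for the moment, N m; "opening": finger opening in mm; "finger_force": force on a finger pad.
Only numpy, scipy, OpenCV 4.12 (cv2) and the standard library are available. Lean on these libraries where they do the work, as an engineer would, in place of code of your own. Each camera call takes 0.05 s, during which the arm holds its last target. There are 200 camera calls.

## Working session

There is one attempt and no reset: what is moved stays moved. The work goes in short steps, Python scripts to look and compute and a shell command to move; the robot and the scene stay as the last step left them, time stands still between calls to the robot, and variables do not carry over. Pictures are saved under pics/ and viewed, at most 10 in all, crops included, and the job is handed in when it is done.

```bash
mkdir -p pics; ls; python3 - <<'E'
from workcell import bot
import cv2,numpy as np
for n in("top","scene"):
    p,d=bot.read_camera(n); cv2.imwrite(f"pics/{n}0.png",p); np.save(f"pics/{n}0.npy",d)
    m=bot.camera_model(n); print(n,m["fx"],m["cx"],m["cy"],np.round(m["cam_to_world"],3).tolist())
s=bot.observe();print(s)
E
```

```text
pics
top 351.16300783406047 254.82499038763012 193.5442314310595 [[0.019, -0.988, 0.156, 377.648], [-1.0, -0.023, -0.021, 15.349], [0.024, -0.155, -0.988, 1211.301], [0.0, 0.0, 0.0, 1.0]]
scene 350.74649389246366 257.7483145063313 186.7774071531722 [[-0.603, 0.466, -0.647, 1261.299], [0.797, 0.361, -0.483, 524.014], [0.008, -0.807, -0.59, 736.381], [0.0, 0.0, 0.0, 1.0]]
{'t': 0.1, 'q': array([ 1.26705609e+00,  2.13312124e-01, -3.49933380e-02,  1.32351903e+00,
        1.01535434e-06,  1.57079822e+00]), 'dq': array([-0.00018071, -0.00150281,  0.00205226,  0.00021304,  0.00136694,
        0.00133268]), 'joint_torque': array([-9.03389846e-04, -6.87247753e+01,  4.87807238e+01,  1.20914183e-02,
       -5.50127402e-05, -1.20380966e-05]), 'position': array([149.4503678 , 476.80930828, 230.86426612]), 'eef_rot': array([-7.82755864e-05,  1.51287902e-01,  9.88489609e-01, -5.08090188e-04]), 'contact_force': array([-0.26915872, -0.54706758,  0.61042191]), 'ft_torque': array([ 0.03975839,  0.00988381, -0.00091354]), 'finger_force': 0.0, 'opening': 85.44330484226748}
```

View pics/top0.png

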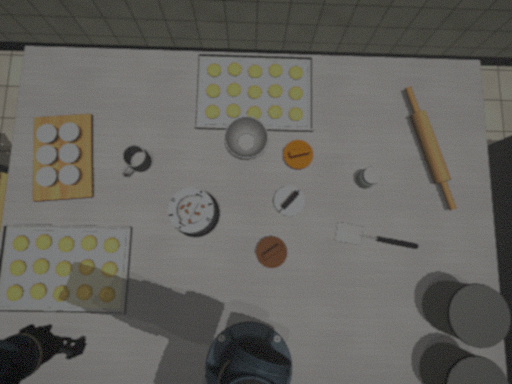

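View pics/scene0.png

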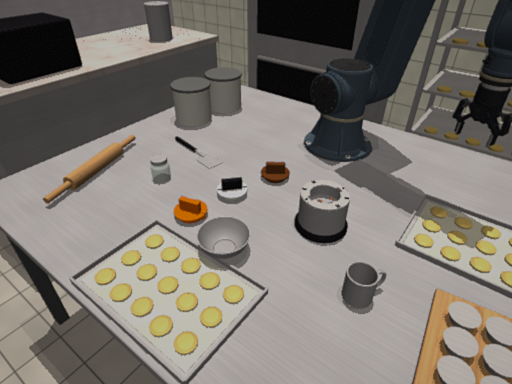

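In the top view, three objects are lid-shaped: white at (289,200), orange at (298,154) and brown at (271,252). The white one with the black bar fits the description. The grinder is at (193,212). I'll confirm both in one enlarged crop.

```bash
python3 - <<'E'
import cv2
p=cv2.imread("pics/top0.png")[165:260,160:320]
p=cv2.convertScaleAbs(p,alpha=1.5)
cv2.imwrite("pics/crop1.png",cv2.resize(p,None,fx=5,fy=5,interpolation=cv2.INTER_CUBIC))
s=cv2.imread("pics/scene0.png")[160:250,280:370]
cv2.imwrite("pics/crop2.png",cv2.resize(cv2.convertScaleAbs(s,alpha=1.3),None,fx=6,fy=6,interpolation=cv2.INTER_CUBIC))
E
```

```text
(no output)
```

View pics/crop1.png

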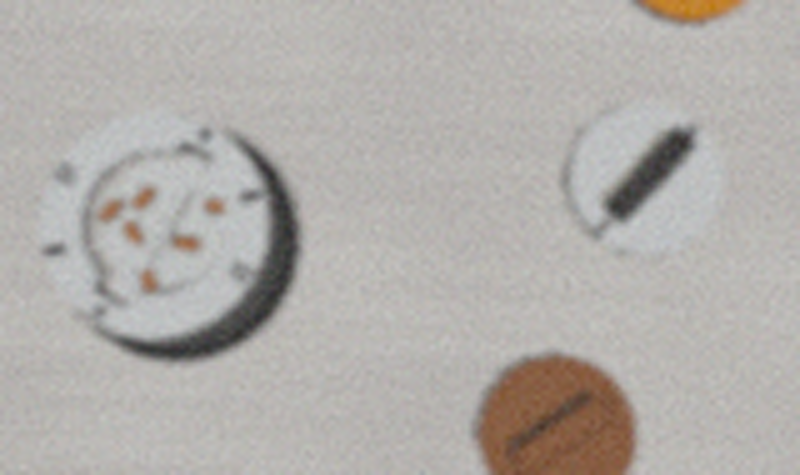

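View pics/crop2.png

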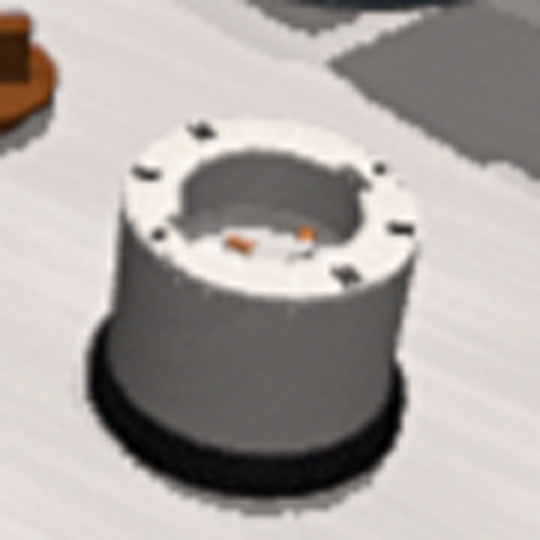

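The crop confirms the white lid with its black bar, centred near (642,175) in the crop. The grinder's studs and notches are at (205,133) and (98,311), the half-mark ribs at (252,195) and (53,249), and the double ribs at (66,173) and (242,270). In the scene crop the studs are at (380,168) and (159,235), with the half ribs at (146,173) and (400,229).

```bash
cat > h.py <<'E'
import numpy as np,cv2
from workcell import bot
def ray(n,px,z):
    m=bot.camera_model(n);T=np.array(m["cam_to_world"])
    px=np.atleast_2d(px).astype(float)
    d=np.c_[(px[:,0]-m["cx"])/m["fx"],(px[:,1]-m["cy"])/m["fy"],np.ones(len(px))]@T[:3,:3].T
    return T[:3,3]+d*((z-T[2,3])/d[:,2])[:,None]
def dark(img,c,r=3):
    g=cv2.cvtColor(img,cv2.COLOR_BGR2GRAY).astype(float)
    x,y=int(round(c[0])),int(round(c[1]));w=g[y-r:y+r+1,x-r:x+r+1]
    k=np.clip(np.percentile(w,60)-w-8,0,None);yy,xx=np.mgrid[y-r:y+r+1,x-r:x+r+1]
    return [(k*xx).sum()/k.sum(),(k*yy).sum()/k.sum()]
def cloud(n,d):
    m=bot.camera_model(n);T=np.array(m["cam_to_world"]);v,u=np.mgrid[:d.shape[0],:d.shape[1]]
    P=np.stack([(u-m["cx"])/m["fx"]*d,(v-m["cy"])/m["fy"]*d,d],-1)
    return P@T[:3,:3].T+T[:3,3]
E
python3 - <<'E'
from h import *
for n,pts in(("top",dict(studA=(160+205/5,165+133/5),studB=(160+98/5,165+311/5),halfA=(160+252/5,165+195/5),halfB=(160+53/5,165+249/5))),
 ("scene",dict(studA=(280+380/6,160+168/6),studB=(280+159/6,160+235/6),halfA=(280+146/6,160+173/6),halfB=(280+400/6,160+229/6)))):
    p=cv2.imread(f"pics/{n}0.png");W={}
    for k,c in pts.items():
        c2=dark(p,np.array(c)-.4,2 if n=="scene" else 3); W[k]=ray(n,c2,121)[0]; print(n,k,np.round(c,1),np.round(c2,1),np.round(W[k],1))
    for k in("stud","half"):
        a,b=W[k+"A"],W[k+"B"];d=a-b;print(k,"centre",np.round((a+b)/2,1),"r",np.linalg.norm(d)/2,"ang",np.degrees(np.arctan2(d[1],d[0])))
    d=np.load(f"pics/{n}0.npy");P=cloud(n,d);g=p.max(2)
    L=ray("top",(289,200),40)[0]
    near=np.hypot(P[...,0]-L[0],P[...,1]-L[1])<60
    t=near&(P[...,2]>54);Q=P[t]
    print("bar top",len(Q),Q.mean(0).round(1))
    fl=near&(P[...,2]>15)&(P[...,2]<34);print("flange med z",np.median(P[fl][:,2]))
    rim=(np.hypot(P[...,0]-W["studA"][0]/2-W["studB"][0]/2,P[...,1]-W["studA"][1]/2-W["studB"][1]/2)<75)&(P[...,2]>105);print("rim z",np.median(P[rim][:,2]))
    # dark bar pixels
    v,u=np.nonzero(near&(g<75)&((P[...,2]>45)))
    T=ray(n,np.c_[u,v],62)[:,:2];r=cv2.minAreaRect(T.astype(np.float32))
    e,V=np.linalg.eigh(np.cov(T.T));print("dark bar",len(T),T.mean(0).round(1),r,"axis",np.degrees(np.arctan2(V[1,1],V[0,1])))
E
```

```text
top studA [201.  191.6] [200.1 192.2] [549.9 164.  121. ]
top studB [179.6 227.2] [179.6 227.1] [439.3 222.  121. ]
top halfA [210.4 204. ] [211.4 203.2] [515.7 127.2 121. ]
top halfB [170.6 214.8] [170.4 214.6] [477.6 252.6 121. ]
stud centre [494.6 193.  121. ] r 62.42601794620237 ang -27.696284673344664
half centre [496.6 189.9 121. ] r 65.51903221165989 ang -73.09476836664675
bar top 128 [ 542.8 -124.2   61.7]
flange med z 24.212097398909464
rim z 120.07316575408458
dark bar 107 [ 542.7 -124.2] ((543.19775390625, -124.31012725830078), (16.38249969482422, 69.10774993896484), 46.01557159423828) axis 138.54555288383818
scene studA [343.3 188. ] [342.7 187.9] [436.5 222.8 121. ]
scene studB [306.5 199.2] [305.6 199.1] [550.6 163.2 121. ]
scene halfA [304.3 188.8] [303.9 188.5] [509.6 132.9 121. ]
scene halfB [346.7 198.2] [346.4 197.7] [473.3 252.3 121. ]
stud centre [493.6 193.  121. ] r 64.35562389299372 ang 152.40634067613524
half centre [491.5 192.6 121. ] r 62.38542402473879 ang -73.07962116110672
bar top 111 [ 545.7 -123.4   61.7]
flange med z 25.842566074183424
rim z 121.31608808178959
dark bar 134 [ 551.1 -116.5] ((551.44921875, -115.93377685546875), (40.32612609863281, 63.718780517578125), 39.3166618347168) axis 139.94517778388825
```

```bash
cat >> h.py <<'E'
def plan(target,yawy=None):
    """shift in tool axes to world target; turn units to bring tool y to yawy deg (mod 180)"""
    from scipy.spatial.transform import Rotation as R
    s=bot.observe();q=s["eef_rot"];M=R.from_quat([q[1],q[2],q[3],q[0]]).as_matrix()
    sh=M.T@(np.array(target)-s["position"]);ya=np.degrees(np.arctan2(M[1,1],M[0,1]))
    out=[np.round(sh,1).tolist(),"yaw_y",round(ya,2)]
    if yawy is not None: out+=["turn units",round(-(((yawy-ya)+90)%180-90)/8,3)]
    print(*out,"pos",s["position"].round(1),"t",s["t"],"F",s["contact_force"].round(1),"op",round(s["opening"],1),"ff",round(s["finger_force"],1))
E
python3 - <<'E'
from h import *
for n in("top","scene"):
    d=np.load(f"pics/{n}0.npy");P=cloud(n,d)
    m=(np.hypot(P[...,0]-494,P[...,1]-193)<85)&(abs(P[...,2]-120.5)<4)
    r=m.astype(np.uint8);c,_=cv2.findContours(r,cv2.RETR_EXTERNAL,cv2.CHAIN_APPROX_NONE)
    c=max(c,key=len)[:,0];Q=ray(n,c,120)[:,:2];print(n,cv2.minEnclosingCircle(Q.astype(np.float32)),cv2.fitEllipse(Q.astype(np.float32)))
    # lid flange circle
    m=(np.hypot(P[...,0]-543,P[...,1]+124)<75)&(P[...,2]>14)
    c,_=cv2.findContours(m.astype(np.uint8),cv2.RETR_EXTERNAL,cv2.CHAIN_APPROX_NONE);c=max(c,key=len)[:,0];Q=ray(n,c,24)[:,:2];print("flange",cv2.fitEllipse(Q.astype(np.float32)))
plan([543,-124,100],48.5)
E
```

```text
top ((495.93695068359375, 192.92578125), 71.81653594970703) ((495.36004638671875, 193.154296875), (140.1237030029297, 140.9319610595703), 152.9405975341797)
flange ((543.8327026367188, -125.0628890991211), (102.32430267333984, 102.98054504394531), 31.526132583618164)
scene ((493.9365539550781, 193.37542724609375), 75.15560913085938) ((494.7395324707031, 193.46853637695312), (142.205078125, 145.73240661621094), 108.25618743896484)
flange ((537.5154418945312, -129.23439025878906), (103.48466491699219, 124.24999237060547), 127.94789123535156)
[-555.2, -455.5, 131.3] yaw_y 72.6 turn units 3.012 pos [149.5 476.8 230.9] t 0.1 F [-0.3 -0.5  0.6] op 85.4 ff 0.0
```

```bash
python3 -m pendant '-1 -555 -455 120 3; -1 -555 -455 120 3; -1 -555 -455 120 3; -1 -555 -455 120 3; -1 -555 -455 120 3; -1 -555 -455 120 3; -1 -555 -455 120 3; -1 -555 -455 120 3; -1 -555 -455 120 3; -1 -555 -455 120 3; -1 -555 -455 120 3; -1 -555 -455 120 3' && python3 -m pendant '-1 0 0 0 0' && python3 -c "
from h import *
plan([543,-124.3,100],48.5)"
```

```text
t: 1.3
position: [474.6, -20.0, 131.9]
eef_rot: [-0.0, 0.354, 0.935, 0.0]
contact_force: [1.6, 1.5, 0.2]
opening: 85.0
finger_force: 0.0
t: 1.4
position: [475.6, -22.1, 130.9]
eef_rot: [-0.0, 0.356, 0.935, -0.001]
contact_force: [-1.2, -0.2, 0.5]
opening: 85.8
finger_force: 0.0
[-118.3, -31.5, 31.0] yaw_y 48.32 turn units -0.023 pos [475.6 -22.1 130.9] t 1.4 F [-1.2 -0.2  0.5] op 85.8 ff 0.0
```

```bash
python3 -m pendant '-1 -118 -31.5 20 0; -1 -118 -31.5 20 0; -1 -118 -31.5 20 0; -1 -118 -31.5 20 0; -1 -118 -31.5 30 0; -1 -118 -31.5 30 0' && python3 - <<'E'
from h import *
plan([543,-124.3,30],48.5)
p,d=bot.read_camera("scene");c=ray
cv2.imwrite("pics/s1.png",cv2.resize(p[110:230,170:330],None,fx=5,fy=5,interpolation=cv2.INTER_CUBIC))
E
```

```text
t: 2.0
position: [540.5, -118.4, 101.0]
eef_rot: [-0.001, 0.353, 0.936, -0.0]
contact_force: [0.2, -0.5, -0.4]
opening: 85.5
finger_force: 0.0
[-5.9, -2.7, 71.0] yaw_y 48.64 turn units 0.017 pos [ 540.5 -118.4  101. ] t 2.0 F [ 0.2 -0.5 -0.4] op 85.5 ff 0.0
```

View pics/s1.png

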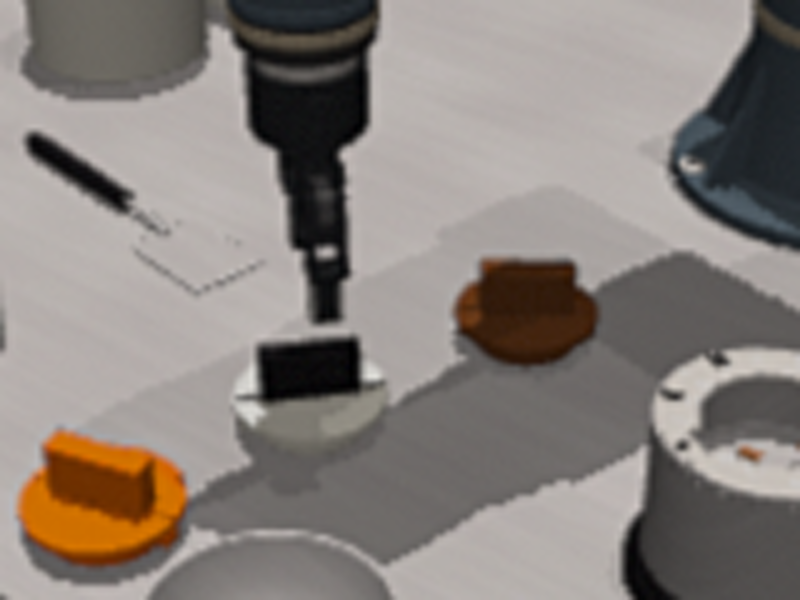

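The gripper is over the white lid. Fingertips are at (325,318) and the bar at (308,370), which matches the roughly 6 mm offset still to correct. Next I descend and grip.

```bash
python3 -m pendant '-1 -6 -2.7 20 0; -1 -6 -2.7 45 0; -1 -6 -2.7 60 0; -1 -6 -2.7 70 0; -1 -6 -2.7 70 0; 0.3 -6 -2.7 70 0; 1 -6 -2.7 70 0; 1 -6 -2.7 70 0; 1 -6 -2.7 70 0; 1 -6 -2.7 70 0; 1 -6 -2.7 70 0; 1 -6 -2.7 70 0' && python3 -c "
from h import *
plan([543,-124.3,230])"
```

```text
t: 3.25
position: [544.7, -125.7, 32.9]
eef_rot: [0.0, 0.354, 0.935, -0.0]
contact_force: [-0.9, -0.5, 5.7]
opening: 19.0
finger_force: 60.1
[2.0, -0.1, -197.1] yaw_y 48.59 pos [ 544.7 -125.7   32.9] t 3.25 F [-0.9 -0.5  5.7] op 19.0 ff 60.1
```

```bash
python3 -m pendant '1 0 0 -40 0; 1 0 0 -90 0; 1 0 0 -140 0; 1 0 0 -160 0; 1 0 0 -160 0' && python3 -c "
from h import *
plan([495,193,190],62)"
```

```text
t: 3.75
position: [545.9, -125.9, 195.5]
eef_rot: [0.003, 0.354, 0.935, 0.0]
contact_force: [0.3, -0.5, -3.1]
opening: 19.2
finger_force: 60.0
[249.1, 205.4, 4.9] yaw_y 48.59 turn units -1.676 pos [ 545.9 -125.9  195.5] t 3.75 F [ 0.3 -0.5 -3.1] op 19.2 ff 60.0
```

```bash
python3 -m pendant '1 30 25 0 0; 1 70 57 0 -0.5; 1 110 90 0 -1; 1 150 123 0 -1.5; 1 190 156 0 -1.68; 1 220 181 0 -1.68; 1 240 197 0 -1.68; 1 249 205 0 -1.68; 1 249 205 0 -1.68; 1 249 205 0 -1.68' && python3 - <<'E'
from h import *
plan([495,193,190],62)
for n in("top","scene"):
    p,d=bot.read_camera(n);np.save(f"pics/{n}2.npy",d);cv2.imwrite(f"pics/{n}2.png",p)
t=cv2.imread("pics/top2.png")[160:260,130:260];s=cv2.imread("pics/scene2.png")[120:240,260:390]
cv2.imwrite("pics/v2.png",np.hstack([cv2.resize(cv2.convertScaleAbs(a,alpha=1.4),(400,int(400*a.shape[0]/a.shape[1])),interpolation=cv2.INTER_CUBIC)[:300] for a in(t[:97],s[:97])]))
E
```

```text
t: 4.75
position: [493.1, 192.1, 191.5]
eef_rot: [-0.0, 0.242, 0.97, -0.001]
contact_force: [0.0, 0.2, -3.4]
opening: 18.9
finger_force: 59.9
[-1.3, 1.7, 1.5] yaw_y 62.02 turn units 0.003 pos [493.1 192.1 191.5] t 4.75 F [ 0.   0.2 -3.4] op 18.9 ff 59.9
```

View pics/v2.png

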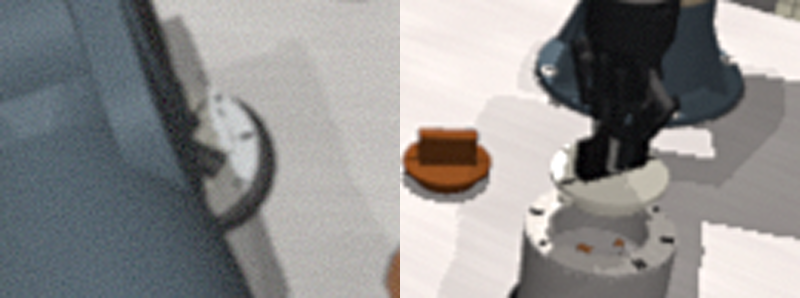

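The lid hangs level over the mouth: flange near (610,185), mouth near (600,240), and the lid's rib at (567,183) in the right panel. Next I fit the held lid's centre from its flange edge.

```bash
cat >> h.py <<'E'
from scipy.optimize import least_squares
def arc(n,p,d,c0,zt,R,band=7,zin=None):
    P=cloud(n,d);g=p.max(2)
    m=(np.hypot(P[...,0]-c0[0],P[...,1]-c0[1])<R+12)&(abs(P[...,2]-zt)<band)&(g>95)
    k=np.ones((3,3),np.uint8);mm=cv2.morphologyEx(m.astype(np.uint8),cv2.MORPH_OPEN,k)
    far=np.where(d>0,d,9999)
    # edge pixel: 4-neighbour that is farther by >20mm and bench/body below
    v,u=np.nonzero(mm);out=[]
    for dv,du in((0,1),(0,-1),(1,0),(-1,0)):
        z2=P[v+dv,u+du,2]; s=(z2<zt-15)
        out.append(np.c_[u[s]+du*.5,v[s]+dv*.5])
    return mm.sum(),np.vstack(out)
def fit(Q,R,c0):
    f=lambda c:np.hypot(Q[:,0]-c[0],Q[:,1]-c[1])-R
    r=least_squares(f,c0,loss="soft_l1",f_scale=1.5);J=r.jac
    return r.x,np.sqrt(np.mean(np.minimum(abs(r.fun),9)**2)),np.sqrt(np.diag(np.linalg.inv(J.T@J)))
E
python3 - <<'E'
from h import *
for n in("top","scene"):
    p0=cv2.imread(f"pics/{n}0.png");d0=np.load(f"pics/{n}0.npy");p=cv2.imread(f"pics/{n}2.png");d=np.load(f"pics/{n}2.npy")
    for lab,a in(("rim",(p0,d0,(495,193),120,72)),("lid0",(p0,d0,(543,-124),24,53)),("held",(p,d,(494,193),182,53))):
        k,e=arc(n,*a)
        Q=ray(n,e,a[3])
        if n=="scene": # keep edges facing away from camera's lower side (true top-edge silhouettes)
            C=np.array(bot.camera_model(n)["cam_to_world"])[:2,3];w=np.array(a[2])-C;w/=np.linalg.norm(w)
            Q=Q[((Q[:,:2]-a[2])@w)>-10]
        try:x,rm,sd=fit(Q,a[4],a[2]);print(n,lab,len(Q),x.round(1),"rms",rm.round(2),"sd",sd.round(2))
        except Exception as ex:print(n,lab,k,len(Q),ex)
plan([495,193,190],62)
E
```

```text
top rim 226 [495.6 192.7] rms 6.27 sd [0.14 0.15]
top lid0 103 [ 543.9 -125.2] rms 0.83 sd [0.16 0.17]
top held 20 [493.8 193.3] rms 0.56 sd [0.86 0.47]
scene rim 74 [492.1 192.1] rms 4.04 sd [0.23 0.22]
scene lid0 22 [ 539.7 -128.7] rms 0.79 sd [0.57 0.55]
scene held 29 [487.5 190.8] rms 0.66 sd [0.55 0.29]
[-0.8, 1.9, 2.0] yaw_y 61.95 turn units -0.006 pos [493.4 191.7 192. ] t 4.85 F [ 0.4 -0.6 -3.2] op 18.8 ff 59.9
```

```bash
python3 -c "
from h import *
plan([495.4,191.8,157],62)"; python3 -m pendant '1 -1.8 1 15 0; 1 -1.8 1 30 0; 1 -1.8 1 35 0; 1 -1.8 1 35 0; 1 -1.8 1 35 0'; python3 -c "
from h import *
plan([495.4,191.8,134.5],62)"
```

```text
[-1.8, 1.0, 35.0] yaw_y 61.95 turn units -0.006 pos [493.4 191.7 192. ] t 4.85 F [ 0.4 -0.6 -3.2] op 18.8 ff 59.9
t: 5.35
position: [495.6, 192.7, 157.9]
eef_rot: [0.0, 0.242, 0.97, 0.0]
contact_force: [0.3, -0.0, -2.9]
opening: 19.0
finger_force: 59.8
[-0.2, -0.9, 23.4] yaw_y 62.0 turn units -0.0 pos [495.6 192.7 157.9] t 5.35 F [ 0.3 -0.  -2.9] op 19.0 ff 59.8
```

```bash
python3 -m pendant '1 0 0 2 0; 1 0 0 4 0; 1 0 0 6 0; 1 0 0 8 0; 1 0 0 10 0; 1 0 0 10 0'; python3 -c "
from h import *
plan([495.4,191.8,134.5],62);print(bot.observe()['ft_torque'])"
```

```text
t: 5.95
position: [495.2, 193.0, 147.1]
eef_rot: [-0.0, 0.242, 0.97, -0.0]
contact_force: [-0.6, 0.4, -2.8]
opening: 19.2
finger_force: 59.8
[-0.8, -0.9, 12.6] yaw_y 62.04 turn units 0.005 pos [495.2 193.  147.1] t 5.95 F [-0.6  0.4 -2.8] op 19.2 ff 59.8
[0.02841365 0.00117984 0.01439454]
```

No contact force with the plug already about 5 mm into the mouth, so I continue down.

```bash
python3 -m pendant '1 0 0 2 0; 1 0 0 4 0; 1 0 0 6 0; 1 0 0 8 0; 1 0 0 9 0; 1 0 0 10 0; 1 0 0 11 0; 1 0 0 11 0'; python3 -c "
from h import *
plan([495.4,191.8,134.5],62);print(bot.observe()['ft_torque'])"
```

```text
t: 6.75
position: [495.3, 193.0, 136.3]
eef_rot: [-0.0, 0.242, 0.97, -0.0]
contact_force: [-0.3, -0.0, -2.6]
opening: 19.0
finger_force: 59.8
[-0.7, -1.0, 1.8] yaw_y 62.04 turn units 0.005 pos [495.3 193.  136.3] t 6.75 F [-0.3 -0.  -2.6] op 19.0 ff 59.8
[ 0.0269819  -0.00682096 -0.00114426]
```

```bash
python3 -m pendant '1 0 0 1 0; 1 0 0 2 0; 1 0 0 2 0'; python3 -m pendant '1 0 0 0.5 0; 1 0 0 1 0; 1 0 0 1 0'
```

```text
t: 7.05
position: [495.4, 193.1, 134.9]
eef_rot: [0.0, 0.242, 0.97, 0.0]
contact_force: [-3.6, -1.6, 6.1]
opening: 18.9
finger_force: 61.0
t: 7.35
position: [495.4, 193.1, 134.8]
eef_rot: [0.001, 0.242, 0.97, 0.0]
contact_force: [-8.8, -3.2, 21.1]
opening: 18.9
finger_force: 63.3
```

```bash
python3 -m pendant '1 0 0 -0.8 0; 1 0 0 -0.8 0; 1 0 0 -0.8 0'; python3 - <<'E'
from h import *
p,d=bot.read_camera("scene");P=cloud("scene",d);r=np.hypot(P[...,0]-495,P[...,1]-193)
g=p.max(2);m=(r<51)&(r>30)&(g>110)&(P[...,2]<150);print("flange z",np.median(P[m][:,2]),m.sum());m=(r<68)&(r>58)&(g>110);print("rim z",np.median(P[m][:,2]),m.sum())
cv2.imwrite("pics/s3.png",cv2.resize(cv2.convertScaleAbs(p[130:250,270:370],alpha=1.2),None,fx=5,fy=5,interpolation=cv2.INTER_CUBIC))
plan([495.4,193,134.5],62)
E
```

```text
t: 7.65
position: [495.4, 193.1, 134.9]
eef_rot: [0.0, 0.242, 0.97, 0.0]
contact_force: [-4.7, -1.2, 10.5]
opening: 19.3
finger_force: 62.0
flange z 127.96610425535113 250
rim z 121.82985170044685 135
[-0.0, -0.0, 0.4] yaw_y 62.03 turn units 0.004 pos [495.4 193.  134.9] t 7.7 F [-5.2 -2.  10.5] op 18.9 ff 62.0
```

View pics/s3.png

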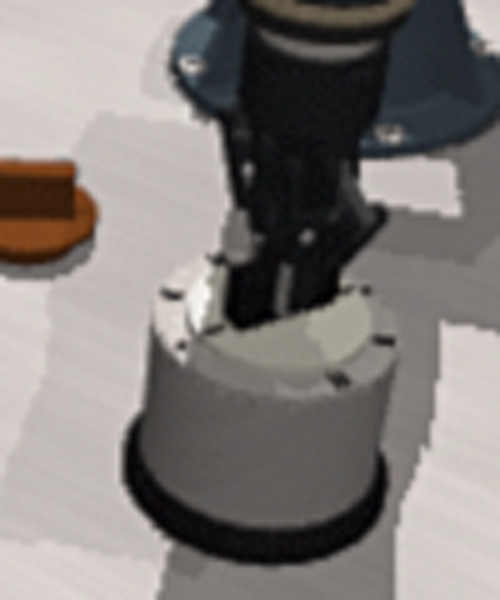

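The lid is home: its flange is 6.1 mm above the rim, and its ribs line up with the studs at (183,345) and (368,290). Now I twist clockwise 45°, which is 5.6 units, slowly.

```bash
python3 -m pendant '1 0 0 -0.3 0.3; 1 0 0 -0.3 0.6; 1 0 0 -0.3 0.9; 1 0 0 -0.3 1.2; 1 0 0 -0.3 1.5; 1 0 0 -0.3 1.8; 1 0 0 -0.3 2.1; 1 0 0 -0.3 2.4; 1 0 0 -0.3 2.7; 1 0 0 -0.3 3; 1 0 0 -0.3 3'; python3 -c "
from h import *
plan([495.4,193,134.9],17);print(bot.observe()['ft_torque'])"
```

```text
t: 8.8
position: [495.6, 192.7, 134.9]
eef_rot: [0.0, 0.439, 0.899, -0.0]
contact_force: [-2.2, -2.9, 5.3]
opening: 18.8
finger_force: 61.2
[0.3, 0.0, -0.0] yaw_y 37.94 turn units 2.618 pos [495.6 192.7 134.9] t 8.8 F [-2.2 -2.9  5.3] op 18.8 ff 61.2
[-0.67732347  0.36949114  0.07221486]
```

```bash
python3 -m pendant '1 0 0 0 0.3; 1 0 0 0 0.6; 1 0 0 0 0.9; 1 0 0 0 1.2; 1 0 0 0 1.5; 1 0 0 0 1.8; 1 0 0 0 2.1; 1 0 0 0 2.3; 1 0 0 0 2.5; 1 0 0 0 2.6; 1 0 0 0 2.6'; python3 - <<'E'
from h import *
p,d=bot.read_camera("scene");P=cloud("scene",d);r=np.hypot(P[...,0]-495,P[...,1]-193)
g=p.max(2);m=(r<51)&(r>30)&(g>110)&(P[...,2]<150);print("flange z",np.median(P[m][:,2]),m.sum())
cv2.imwrite("pics/s4.png",cv2.resize(cv2.convertScaleAbs(p[150:230,290:370],alpha=1.2),None,fx=7,fy=7,interpolation=cv2.INTER_CUBIC))
plan([495.4,193,134.5],17);print(bot.observe()['ft_torque'])
E
```

```text
t: 9.9
position: [495.2, 192.6, 134.8]
eef_rot: [0.0, 0.593, 0.805, -0.0]
contact_force: [-4.9, -4.1, 8.5]
opening: 19.3
finger_force: 61.6
flange z 127.99460128646615 230
[0.3, 0.3, 0.4] yaw_y 17.24 turn units 0.03 pos [495.2 192.6 134.9] t 9.95 F [-4.3 -5.5  7. ] op 18.8 ff 61.6
[-0.93516608  0.83879253  0.40198503]
```

View pics/s4.png

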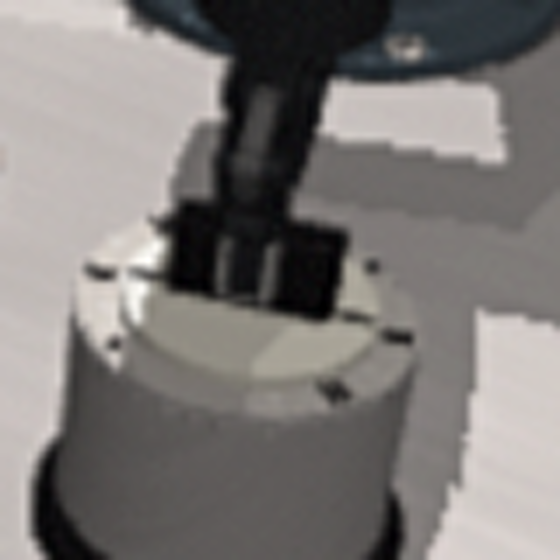

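The lid ribs at (145,272) and (355,317) run parallel to and in line with the half-mark ribs at (100,271) and (396,337). The flange is still seated and the grip holds at 61 N.

```bash
python3 -m pendant '1 0 0 0 0; 1 0 0 0 0'; python3 -c "
from workcell import bot
print(bot.close_job())"
```

```text
t: 10.15
position: [495.2, 192.6, 134.8]
eef_rot: [0.0, 0.593, 0.805, -0.0]
contact_force: [-4.7, -4.9, 8.4]
opening: 19.0
finger_force: 61.6
the job is handed in; nothing more can be done
None
```

I seated the lid in the grinder's mouth and twisted it 45° clockwise to the half-way mark, then handed the job in at about 10 s, still gripping it at about 61 N; hand-in returned no verdict.

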